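# Hang the spring hook in the gap on the notched pegs

### The arm

A 6-joint arm with a two-finger parallel gripper is mounted at the origin on the work surface. World frame = base frame: x ahead of the robot, y to its left, z up, the work surface at z = 0. Lengths are in m, angles in rad, forces in N, time in s.
With the tool pointing down it reaches from about 0.35 to 0.775 m from the base axis. Payload 7.3 kg.
Tool frame: the origin (TCP) lies between the finger pads; the fingertips stand 25 mm ahead of it and the grasp point (between the pads) lies 6 mm ahead of it; y points along the fingers, z is the direction in which the jaws open and shut, and the axes are right-handed (so a half turn about y gives the same grasp; the last joint's range is limited). The gripper opens to 92 mm and grips with 3 to 60 N. Pads are 19 mm wide; open, the fingers measure 130 mm over their backs; the gripper's body (75 mm by 190 mm) begins 47 mm behind the grasp point.
Start: joints at [1.141, 0.342, 1.524, -0, 1.275, -0.146], TCP at [0.147, 0.504, 0.252] pointing down, gripper open.
Joint ranges: [-2.53, 2.53], [-0.77, 2.02], [0.04, 2.7], [-1, 4.14], [0.28, 2.66], [-3.11, 3.11]. Speed limits (rad/s): [2.57, 2.57, 3.14, 3.14, 3.14, 3.14].

### API

Orientations are given as [roll, pitch, yaw] about the fixed x, y, z axes, in that order (R = Rz(yaw) Ry(pitch) Rx(roll)).
In Python, from cell import sensors, read_camera, hand_in gives the robot as it stands. The module is installed in compiled form; this text tells all that it offers.
- The arm moves only by the tool send_rows, never from a script. Its argument "motion" is a list that holds one entry, the list of rows, each a list of 4 numbers: the shift along the tool's x, y, z in m, then the turn about the tool's y in degrees. In form: [[[tx, ty, tz, twist], ...]]. A call has 1 to 8 rows; each row is the pose to reach, as a shift and turn from the pose measured when the call began, along the tool's axes at that moment; what a row does not reach only later rows make up. A row lasts 1/10 s, in which the tool goes at most 50 mm and 8.59 degrees, less where a joint would pass 70% of its speed; a pose out of reach is approached as far as the arm can. A call with a gripper value outside its range is refused whole. "gripper" is the opening, from 0 (shut) to 1 (fully open), set as the call begins (left out, the last holds). The fingers move at their own pace and stop on an object; "grip_force" is the grip in N (left out, the last holds). Time passes only in rows, so rows that repeat a pose let the fingers close. It gives the time, the measured TCP pose, the force and the opening at its end, in the units of the state.
- sensors.observe(): the state, without advancing time (a new reading comes with each control period).
- read_camera(name): name is "scene" or "side" or "wrist"; returns a dict with "frame" (480x640x3 uint8, red, green, blue), "fx", "fy", "cx", "cy" (pixels), "distortion" ([k1, k2, p1, p2, k3] as OpenCV has them; the pictures are not rectified), "extrinsics" (4x4, takes a point from world to camera coordinates). Camera axes: x right, y up, looking along -z (the intrinsics and any distortion apply to the point x, -y, -z); pixel columns grow to the right and rows downward; lengths in m; the calibration is good to about 2 mm. A picture is of the moment at which its call begins. There is no depth.
- hand_in(): hands the job in, once; it reports no verdict.
The state is a dict: "time": time; "qpos": joint angles; "qvel": joint speeds; "joint_efforts": joint torques, N m; "tool_pos": TCP position; "tool_rot": TCP orientation; "contact_force": force on the tool from outside, world axes, zero at the start; "torque": the same for the moment, N m; "opening": finger opening in m.
Only numpy, scipy, OpenCV 4.12 (cv2) and the standard library are available. Lean on these libraries where they do the work, as an engineer would, in place of code of your own. Each camera call takes 0.05 s, during which the arm holds its last target.

### The job

Take the spring hook that stands in the wooden block and hang it upright in the one empty place on the peg rack, between the other hooks: its cross-bar lies across the pair of dowels with its shank between them. Slide the cross-bar back along the dowels with only a light touch until you feel it drop down into the notches, then let go. Do not push hard on the rack, and do not disturb the other hooks or anything else on the table.

Things in the scene. Friction and masses are not known exactly. Their poses are not given: they have to be found in the camera images.
- hook_grip (a point): Centre of the grip of the spring hook to hang: bright steel, about 60 g, upright in the block. The grip is square, 14 x 14 mm in section (flats square to x and y), 56 mm tall. Below it a short neck, then the cross-bar (centre 38 mm below this point), then a shank 6 mm thick to a small hooked tip 126 mm below this point. z up along the tool.
- hook_bar (a point): Centre of that hook's cross-bar: a square bar, 6 x 6 mm in section, 34 mm long along the tool's y, level while the hook is upright; at the start it lies on the block's top. The hook is heavier below the bar than above, so it hangs stably by it. Shank and grip are centred on it.
- slot: The empty place: two level dowels, 10 mm thick, 115 mm long, axes 22 mm apart (12 mm free between). Origin midway between their free tips at axis height; x runs back to the board, y along the row, z up (dowel tops at z = 5 mm). Bar on the tops: its centre at z = 8 mm; seated in the notches: z = 3 mm (grip centre 41 mm). Hook's y along slot's y, either way round.
- slot_root (a point): Midway between the same two dowels where they enter the board, 115 mm behind their tips. Both tops have a square-edged notch, 9 mm long along x, 5 mm deep, flat level floor. Its place differs each time and is not reported: centre anywhere 36 to 68 mm behind the tips; feel for it. The wood is stiff: a millimetre too low can mean over 20 N.
- rack: Wooden rack: base 14 mm thick, upright board 250 mm wide, 18 mm thick, 132 mm tall. Origin on the table under the middle of the board's front face; dowels stand out of it towards -x, axes 120 mm up. Four places 44 mm apart, at y = -66, -22, 22, 66 mm; the empty one is one of the middle two. Neighbours' notches lie at other depths.
- block: Fixed wooden block, 60 x 60 x 90 mm tall, with a square hole 17 mm wide down its middle in which the hook's shank stands. Origin under its centre.
- hook_a_grip (a point): One of the three hooks already hanging on the rack (at the rack's y = -66 mm), the same make as the one to hang; centre of its grip. Leave it alone.
- hook_b_grip (a point): One of the three hooks already hanging on the rack (at the rack's y = 66 mm), the same make as the one to hang; centre of its grip. Leave it alone.
- hook_c_grip (a point): One of the three hooks already hanging on the rack (in the other middle place), the same make as the one to hang; centre of its grip. Leave it alone.
- key_guard: lacquered brass bell key guard, 60 x 100 x 15 mm, lying on the table; bystander
- pad_plate: chrome pad-warming plate: disc 56 mm across and 5 mm thick with a flat handle 80 mm long; bystander
- oil: amber oil bottle, 34 mm across, 85 mm tall, origin under its centre; bystander
- pad_jar: glass jar, 60 mm across, 55 mm tall, origin under its centre; bystander
- mallet: mallet with wooden handle, 220 mm long, lying on the table; bystander
- driver: screwdriver, 160 mm long, lying on the table; bystander
Things that resemble listed ones, but are neither listed nor needed, are in the scene too. Leave any blue look-alike of the part that bears hook_grip alone. Leave any turquoise look-alike of the part that bears hook_b_grip alone.

How it is judged:
On the way:
1. the hook is drawn up out of the block (z of hook_grip in the frame of block above 0.2 m), for 0.1 s.
At the end, for the whole second after the job is handed in: Hook at rest, released, in the empty place: cross-bar in both notches (grip centre 38 to 43.8 mm above the dowel axes, within 6 mm of mid-pair, 28 to 76 mm behind the tips), tilt < 0.12 rad, bar square within 0.2 rad; the other hooks upright (0.12 rad) within 6 mm of their places (z of hook_grip in the frame of slot between 0.038 and 0.0438 m and y of hook_grip in the frame of slot between -0.006 and 0.006 m and x of hook_grip in the frame of slot between 0.028 and 0.076 m and angle between each of hook_grip, hook_a_grip, hook_b_grip, hook_c_grip's own z axis and vertical below 0.12 rad and angle between the y axis of hook_grip and the y axis of slot, either way round below 0.2 rad and linear speed of hook below 0.02 m/s and angular speed of hook below 0.5 rad/s and distance of each of hook_a_grip, hook_b_grip, hook_c_grip from where it was at the start of the episode below 0.006 m); the robot touches nothing.
It fails at once if the hook is pushed against the dowels or the rack with more than 25 N (contact force between hook and slot above 25 N or contact force between hook and rack above 25 N).
It fails at once if another hook is knocked: moved more than 10 mm or tipped more than 0.2 rad (distance of any of hook_a_grip, hook_b_grip, hook_c_grip from where it was at the start of the episode above 0.01 m or angle between any of hook_a_grip, hook_b_grip, hook_c_grip's own z axis and vertical above 0.2 rad).
It fails at once if the key guard, pad plate, oil bottle, jar, mallet or screwdriver is moved more than 15 mm (distance of any of key_guard, pad_plate, oil, pad_jar, mallet, driver from where it was at the start of the episode above 0.015 m).
It also fails if it takes over 64 s, if anything falls off the work surface, if the arm or the gripper's body presses on something with over 40 N, if the wrist force passes 120 N, or if a joint passes its speed limit or range.

## Working session

There is one attempt and no reset: what is moved stays moved. The work goes in short steps, Python scripts to look and compute and a tool call to move; the robot and the scene stay as the last step left them, time stands still between calls to the robot, and variables do not carry over. Pictures are saved under pics/ and viewed, and the job is handed in when it is done.

Besides the shell and the picture viewer there is one more tool, called after ">>>" by a JSON object that holds its "op" and its "data", one argument or row to a line. send_rows: Moves the arm, as the interface text tells. Its arguments: {"type":"object","properties":{"motion":{"type":"array"},"gripper":{"type":"number"},"grip_force":{"type":"number"}},"required":["motion"]}

```bash
mkdir -p pics; cat > h.py <<'E'
import numpy as np,cv2,pickle
from cell import sensors,read_camera
def grab(n,tag):
    c=read_camera(n); cv2.imwrite(f'pics/{tag}.png',c['frame'][:,:,::-1]); pickle.dump(c,open(f'{tag}.pkl','wb')); return c
def load(tag): return pickle.load(open(f'{tag}.pkl','rb'))
def K(c): return np.array([[c['fx'],0,c['cx']],[0,c['fy'],c['cy']],[0,0,1.]])
def ray(c,uv):
    p=cv2.undistortPoints(np.array([[uv]],float),K(c),np.array(c['distortion']))[0,0]
    d=np.array([p[0],-p[1],-1.]);E=np.array(c['extrinsics']);R=E[:3,:3];t=E[:3,3]
    return -R.T@t,R.T@d/np.linalg.norm(d)
def onz(c,uv,z):
    o,d=ray(c,uv);return o+d*(z-o[2])/d[2]
def tri(l):
    A=np.zeros((3,3));b=np.zeros(3);rs=[ray(c,u) for c,u in l]
    for o,d in rs:
        P=np.eye(3)-np.outer(d,d);A+=P;b+=P@o
    x=np.linalg.solve(A,b);return x,[np.linalg.norm((np.eye(3)-np.outer(d,d))@(x-o)) for o,d in rs]
def proj(c,p):
    E=np.array(c['extrinsics']);q=E[:3,:3]@np.array(p,float)+E[:3,3]
    q=np.array([[q[0],-q[1],-q[2]]]);return cv2.projectPoints(q,np.zeros(3),np.zeros(3),K(c),np.array(c['distortion']))[0][0,0]
E
python3 - <<'E'
from h import *
for n in ['scene','side','wrist']:
    c=grab(n,n+'0');E=np.array(c['extrinsics']);print(n,c['fx'],c['distortion'],(-E[:3,:3].T@E[:3,3]).round(3))
print(sensors.observe())
E
```

```text
scene 510.1705613269584 [-0.02334562  0.          0.          0.          0.        ] [ 1.104 -0.29   0.961]
side 586.0087115883159 [-0.05060463  0.          0.          0.          0.        ] [0.226 0.966 0.995]
wrist 356.0114110225711 [-0.05991977  0.          0.          0.          0.        ] [0.074 0.524 0.383]
{'time': 0.15, 'qpos': array([ 1.14100254e+00,  3.42587719e-01,  1.52476275e+00,  2.17857945e-05,
        1.27538303e+00, -1.46007593e-01]), 'qvel': array([-0.00058322, -0.00151699, -0.00383652,  0.00101497, -0.00155102,
        0.0011568 ]), 'joint_efforts': array([ 1.28719217e-03, -4.31466472e+01, -2.44357681e+01,  7.18999864e-02,
        5.35675942e-02, -1.07835019e-04]), 'tool_pos': array([0.14686521, 0.50377385, 0.25120375]), 'tool_rot': array([-1.57192200e+00,  1.86593340e-04, -2.83792658e-01]), 'contact_force': array([-0.13840106,  0.26875157, -0.35964456]), 'torque': array([-0.04756398,  0.04366674,  0.01132089]), 'opening': 0.09161359443468242}
```

View pics/scene0.png

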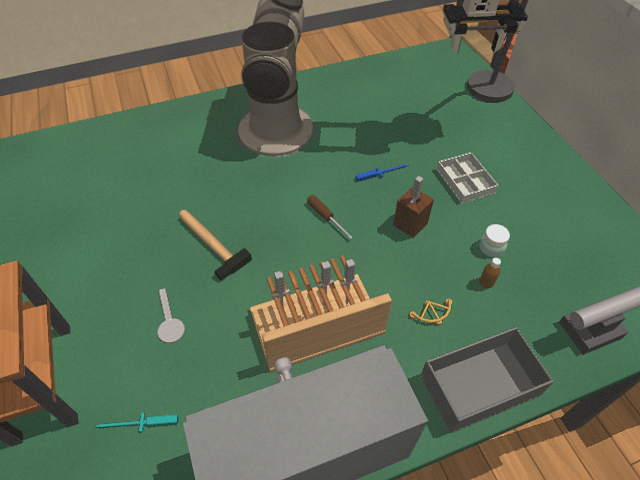

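View pics/side0.png

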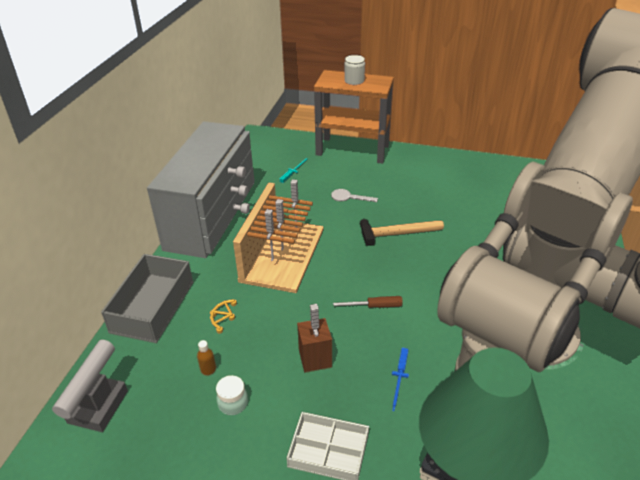

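View pics/wrist0.png

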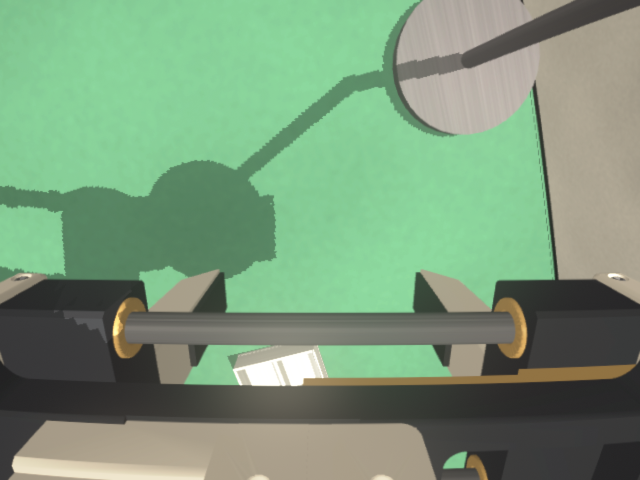

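In the scene view the block with the steel hook is at (414,205), and in the side view at (315,340). The blue look-alike lies flat at scene (382,172) and the turquoise one at (140,422). Only the steel hook standing in the block fits the description. The rack is at scene (320,310), side (280,240). I'll enlarge these areas to confirm.

```bash
python3 - <<'E'
from h import *
def crop(tag,x,y,w,h,s,out):
    f=load(tag)['frame'][y:y+h,x:x+w,::-1];cv2.imwrite(f'pics/{out}.png',cv2.resize(f,None,fx=s,fy=s,interpolation=cv2.INTER_CUBIC))
crop('scene0',240,245,160,120,5,'c1');crop('side0',225,170,110,130,4.6,'c2')
a=cv2.resize(load('scene0')['frame'][165:245,385:445,::-1],(360,480),interpolation=cv2.INTER_CUBIC)
b=cv2.resize(load('side0')['frame'][295:375,285:345,::-1],(360,480),interpolation=cv2.INTER_CUBIC)
cv2.imwrite('pics/c3.png',np.hstack([a,b]))
E
```

```text
(no output)
```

View pics/c1.png

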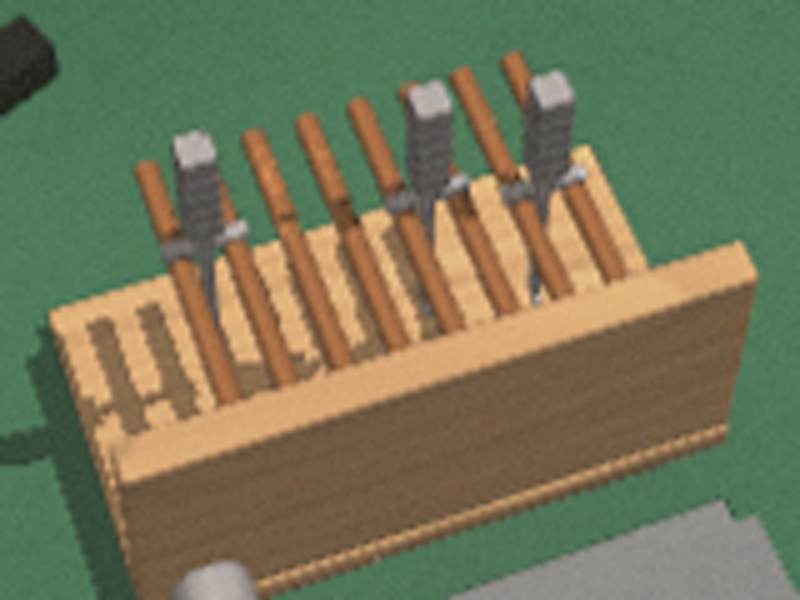

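View pics/c2.png

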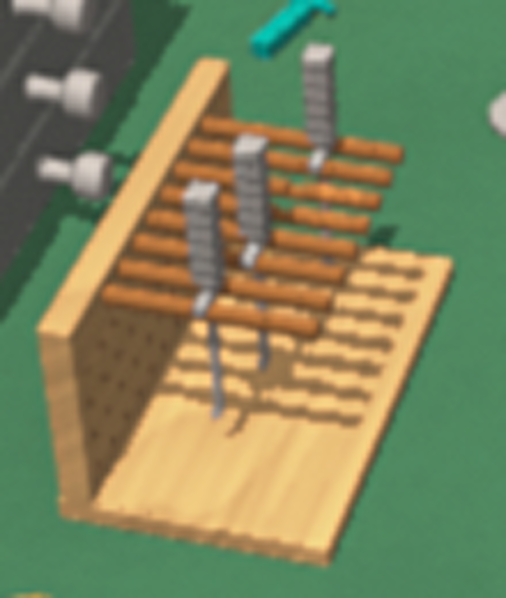

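View pics/c3.png

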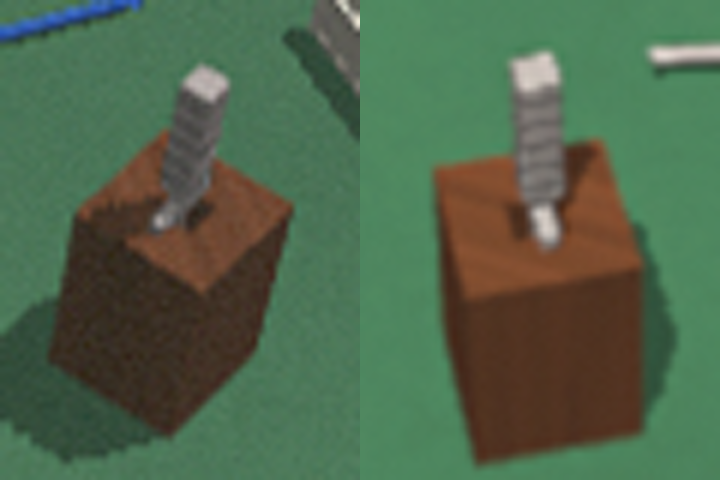

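```bash
python3 - <<'E'
from h import *
S=load('scene0');D=load('side0')
cs=lambda x,y:((x+.5)/5-.5+240,(y+.5)/5-.5+245); cd=lambda x,y:((x+.5)/4.6-.5+225,(y+.5)/4.6-.5+170)
print('board top front corners (z .132)')
for n,c,u in [('sL',S,cs(112,450)),('sR',S,cs(738,243)),('sLb',S,cs(125,482)),('sRb',S,cs(757,272)),('dNear',D,cd(70,331)),('dFar',D,cd(229,62)),('dNearb',D,cd(38,328)),('dFarb',D,cd(202,58))]:
    print(n,onz(c,u,.132).round(4))
print('base front corners z .014')
for n,c,u in [('sL',S,cs(50,315)),('sR',S,cs(585,148)),('dN',D,cd(328,552)),('dF',D,cd(453,262))]: print(n,onz(c,u,.014).round(4))
print('tips z .12')
for i,(x,y) in enumerate([(147,168),(258,140),(309,122),(360,106),(461,75),(514,60)]): print('s',i,onz(S,cs(x,y),.12).round(4))
for i,(x,y) in enumerate([(402,155),(390,178),(378,202),(367,226),(356,250),(344,274),(330,300),(316,327)]): print('d',i,onz(D,cd(x,y),.12).round(4))
a=lambda x,y:((x+.5)/6-.5+385,(y+.5)/6-.5+165); b=lambda x,y:((x-360+.5)/6-.5+285,(y+.5)/6-.5+295)
print('block top z .09 scene'); 
for p in [(78,213),(168,132),(292,208),(204,292)]: print(onz(S,a(*p),.09).round(4))
print('side')
for p in [(435,168),(602,142),(641,266),(465,298)]: print(onz(D,b(*p),.09).round(4))
print('hook top centre', tri([(S,a(203,82)),(D,b(534,70))]), onz(S,a(203,82),.159),onz(D,b(534,70),.159))
print('bar ends tri', onz(S,a(157,222),.093),onz(D,b(547,240),.093))
for n,p,q in [('a?L',(195,148),(318,53)),('mid',(430,98),(250,147)),('R',(551,88),(201,192))]:
  print('hooktop',n,tri([(S,cs(*p)),(D,cd(*q))]))
E
```

```text
board top front corners (z .132)
sL [ 0.6732 -0.2328  0.132 ]
sR [0.6742 0.0145 0.132 ]
sLb [ 0.6868 -0.2321  0.132 ]
sRb [0.6882 0.0156 0.132 ]
dNear [0.676  0.0103 0.132 ]
dFar [ 0.6721 -0.2364  0.132 ]
dNearb [0.6925 0.0119 0.132 ]
dFarb [ 0.6884 -0.2367  0.132 ]
base front corners z .014
sL [ 0.542  -0.2308  0.014 ]
sR [0.5443 0.0155 0.014 ]
dN [0.5444 0.017  0.014 ]
dF [ 0.5409 -0.2323  0.014 ]
tips z .12
s 0 [ 0.5547 -0.1834  0.12  ]
s 1 [ 0.5576 -0.1383  0.12  ]
s 2 [ 0.5566 -0.1165  0.12  ]
s 3 [ 0.5566 -0.0948  0.12  ]
s 4 [ 0.5568 -0.0514  0.12  ]
s 5 [ 0.5575 -0.0286  0.12  ]
d 0 [ 0.5574 -0.1882  0.12  ]
d 1 [ 0.5582 -0.1662  0.12  ]
d 2 [ 0.5588 -0.1438  0.12  ]
d 3 [ 0.5589 -0.1221  0.12  ]
d 4 [ 0.5589 -0.1008  0.12  ]
d 5 [ 0.5595 -0.0799  0.12  ]
d 6 [ 0.5606 -0.0576  0.12  ]
d 7 [ 0.5614 -0.0351  0.12  ]
block top z .09 scene
[0.4355 0.1601 0.09  ]
[0.4097 0.212  0.09  ]
[0.4622 0.238  0.09  ]
[0.488  0.1866 0.09  ]
side
[0.4902 0.1832 0.09  ]
[0.4372 0.1579 0.09  ]
[0.4108 0.2093 0.09  ]
[0.4644 0.2365 0.09  ]
hook top centre (array([0.44930133, 0.19497504, 0.16099439]), [np.float64(0.0008735174961730979), np.float64(0.0008735174961729432)]) [0.44677347 0.19585972 0.159     ] [0.4504457  0.19385876 0.159     ]
bar ends tri [0.45260236 0.1846345  0.093     ] [0.44361956 0.20813184 0.093     ]
hooktop a?L (array([ 0.59831557, -0.17359925,  0.19048704]), [np.float64(0.0002504964974834244), np.float64(0.00025049649748331063)])
hooktop mid (array([ 0.60792463, -0.0855184 ,  0.18960604]), [np.float64(0.00031659153542238044), np.float64(0.0003165915354225205)])
hooktop R (array([ 0.61989526, -0.04242981,  0.19031393]), [np.float64(0.00021774867313283902), np.float64(0.00021774867313271697)])
```

>>> {"op": "send_rows", "data": {
  "motion": [
    [[0.02,0,-0.012,4],[0.05,0,-0.028,8],[0.08,0,-0.045,12],[0.11,0,-0.062,16],[0.14,0,-0.079,20],[0.17,0,-0.096,24],[0.2,0,-0.113,28],[0.226,0,-0.127,30]]
  ]
}}

```text
time: 0.95
tool_pos: [0.3291, 0.3172, 0.2512]
tool_rot: [-1.572, -0.0, -0.81]
contact_force: [0.0, 0.7, 0.1]
opening: 0.0916
```

>>> {"op": "send_rows", "data": {
  "motion": [
    [[0.025,0,0.001,3],[0.055,0,0.001,6],[0.085,0,0.002,10],[0.115,0,0.003,13],[0.14,0,0.003,16],[0.16,0,0.003,17.6],[0.171,0,0.003,17.6],[0.171,0,0.003,17.6]]
  ]
}}

```text
time: 1.75
tool_pos: [0.4497, 0.1946, 0.251]
tool_rot: [-1.572, -0.001, -1.118]
contact_force: [-0.2, -0.3, -0.2]
opening: 0.0916
```

```bash
python3 - <<'E'
from h import *
c=grab('wrist','w1');s=sensors.observe();print(s['tool_pos'],s['tool_rot'],s['qpos'])
E=np.array(c['extrinsics']);print((-E[:3,:3].T@E[:3,3]).round(3),proj(c,[.4493,.196,.159]))
grab('scene','s1');grab('side','d1')
E
```

```text
[0.44902428 0.19529963 0.2510381 ] [-1.57261087e+00 -4.59366222e-04 -1.11778267e+00] [ 2.54084304e-01  2.78947898e-01  1.61725213e+00 -8.53212612e-04
  1.24708072e+00 -1.98656852e-01]
[0.416 0.261 0.383] [322.72004683 244.53501157]
```

View pics/w1.png

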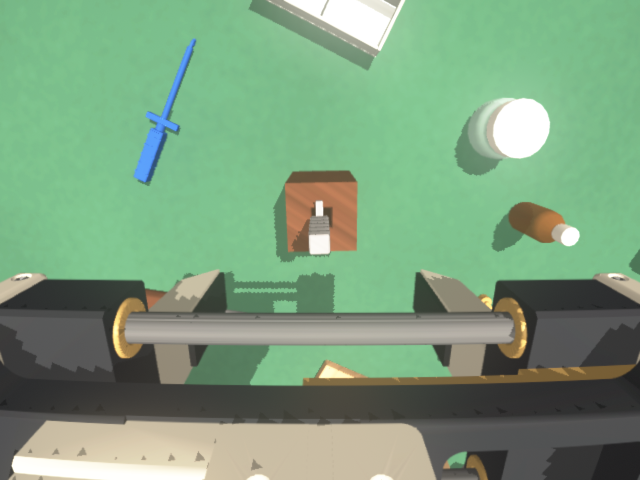

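View pics/d1.png

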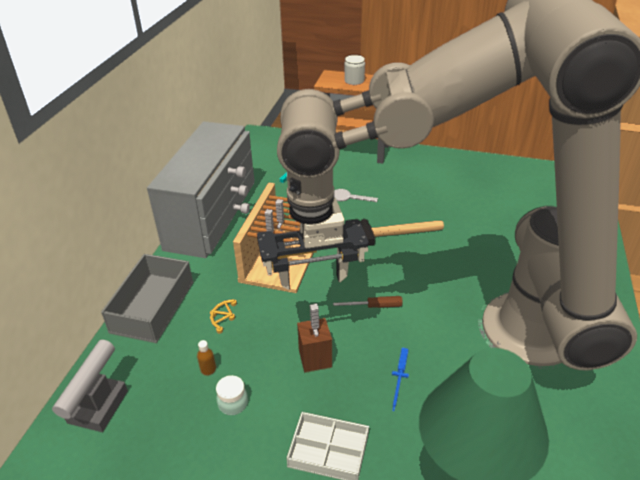

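The wrist view shows the steel hook aligned with the tool: grip top at about (319,243), bar end at (319,207), and the block edges square to the image. I'll enlarge this to measure it.

```bash
python3 - <<'E'
from h import *
c=load('w1');f=c['frame'][160:270,270:380,::-1];cv2.imwrite('pics/w1c.png',cv2.resize(f,(550,550),interpolation=cv2.INTER_CUBIC))
for p in [(310,235),(328,235),(310,252),(328,252),(319,243)]: print(p,onz(c,p,.159).round(4))
# block top corners
for p in [(286,183),(356,182),(286,251),(357,250)]: print(p,onz(c,p,.09).round(4))
E
```

```text
(310, 235) [0.4389 0.1983 0.159 ]
(328, 235) [0.4495 0.2034 0.159 ]
(310, 252) [0.444  0.1876 0.159 ]
(328, 252) [0.4547 0.1928 0.159 ]
(319, 243) [0.4466 0.1959 0.159 ]
(286, 183) [0.4089 0.2107 0.09  ]
(356, 182) [0.4605 0.2366 0.09  ]
(286, 251) [0.4334 0.1567 0.09  ]
(357, 250) [0.4885 0.1845 0.09  ]
```

View pics/w1c.png

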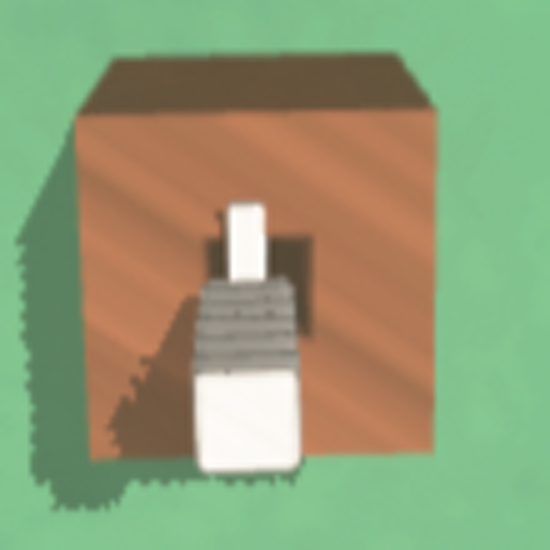

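>>> {"op": "send_rows", "data": {
  "motion": [
    [[0,0.015,-0.001,-0.8],[0,0.035,-0.001,-0.8],[0,0.055,-0.001,-0.8],[0,0.075,-0.001,-0.8],[0,0.092,-0.001,-0.8],[0,0.105,-0.001,-0.8],[0,0.112,-0.001,-0.8],[0,0.112,-0.001,-0.8]]
  ],
  "gripper": 0.5
}}

```text
time: 2.7
tool_pos: [0.4466, 0.1958, 0.1386]
tool_rot: [-1.574, -0.0, -1.101]
contact_force: [0.2, 1.0, 0.6]
opening: 0.046
```

>>> {"op": "send_rows", "data": {
  "motion": [
    [[0,0,0,0],[0,0,0,0],[0,0,0,0],[0,0,0,0],[0,0,0,0],[0,0,0,0],[0,0,0,0],[0,0,0,0]]
  ],
  "gripper": 0,
  "grip_force": 15
}}

```text
time: 3.5
tool_pos: [0.4469, 0.1959, 0.1389]
tool_rot: [-1.573, -0.0, -1.101]
contact_force: [-0.1, 0.0, 4.8]
opening: 0.0137
```

```bash
python3 - <<'E'
from h import *
c=grab('wrist','w2');s=sensors.observe();print(s['tool_pos'],s['tool_rot'],s['opening'],s['contact_force'],s['torque'])
E
```

```text
[0.4468608  0.19587244 0.13894585] [-1.57331353e+00 -1.94553230e-04 -1.10132465e+00] 0.013913233741732013 [-0.56752717  0.29334107  4.91288421] [-0.07335256  0.11603688 -0.02147654]
```

View pics/w2.png

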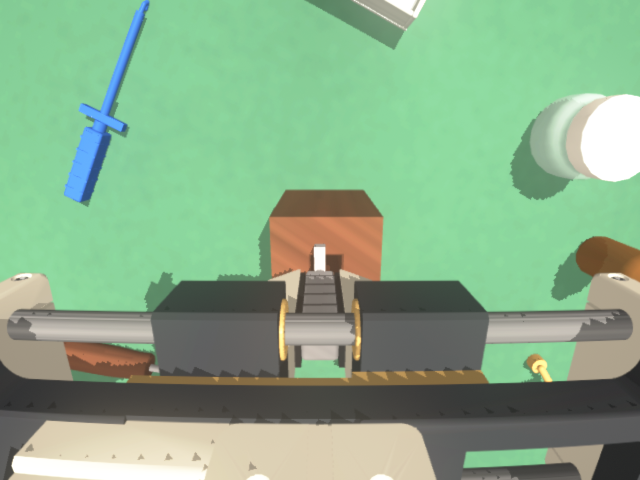

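>>> {"op": "send_rows", "data": {
  "motion": [
    [[0,-0.005,0,0],[0,-0.015,0,0],[0,-0.03,0,0],[0,-0.05,0,0],[0,-0.075,0,0],[0,-0.1,0,0],[0,-0.118,0,0],[0,-0.12,0,0]]
  ]
}}

```text
time: 4.35
tool_pos: [0.448, 0.1963, 0.2616]
tool_rot: [-1.569, -0.001, -1.101]
contact_force: [0.2, 1.0, -1.0]
opening: 0.0137
```

```bash
python3 - <<'E'
from h import *
c=grab('scene','s3');d=grab('side','d3');s=sensors.observe();print(s['tool_pos'],s['tool_rot'],s['opening'],s['contact_force'],s['torque'],s['qpos'])
p=s['tool_pos'];a=proj(c,p);b=proj(d,p);print(a,b)
def cr(c,u): 
    x,y=int(u[0])-40,int(u[1])-35; return cv2.resize(c['frame'][y:y+100,x:x+80,::-1],(400,500),interpolation=cv2.INTER_CUBIC)
cv2.imwrite('pics/g3.png',np.hstack([cr(c,a),cr(d,b)]))
E
```

```text
[0.44698436 0.19601447 0.25905198] [-1.57288587e+00 -2.63022754e-04 -1.10127830e+00] 0.013724464536808314 [-0.19962714 -0.03765054 -0.57008537] [-0.08056161 -0.00819017 -0.02993926] [ 2.56516616e-01  2.69390946e-01  1.60745548e+00 -7.32391520e-04
  1.26673302e+00 -2.12781164e-01]
[426.11879824 143.76004402] [313.90276726 269.74866581]
```

View pics/g3.png

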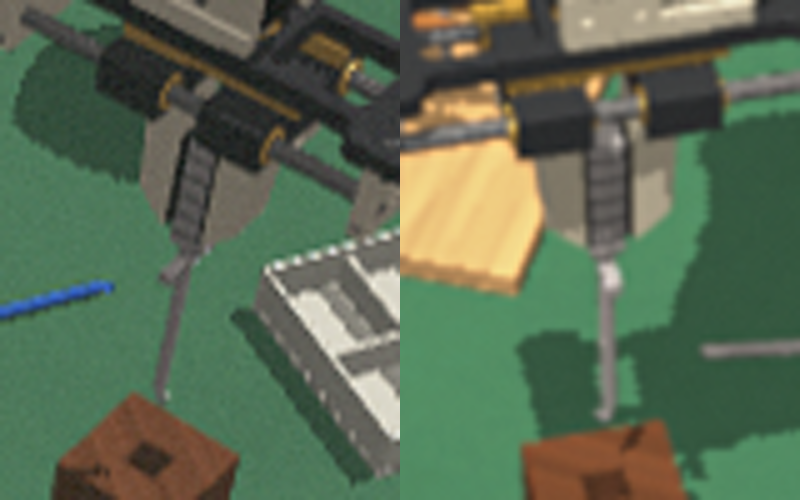

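>>> {"op": "send_rows", "data": {
  "motion": [
    [[0.01,0,-0.003,1],[0.03,0,-0.01,4],[0.06,0,-0.019,8],[0.09,0,-0.029,12],[0.12,0,-0.038,16],[0.15,0,-0.048,19],[0.18,0,-0.057,22],[0.21,0,-0.067,25]]
  ]
}}

```text
time: 5.25
tool_pos: [0.4817, -0.0235, 0.2581]
tool_rot: [-1.575, -0.001, -1.541]
contact_force: [0.9, -0.6, 0.2]
opening: 0.0137
```

>>> {"op": "send_rows", "data": {
  "motion": [
    [[0.03,0,0.004,0.5],[0.055,0,0.008,1],[0.08,0,0.012,2],[0.1,0.01,0.015,2.2],[0.107,0.03,0.015,2.2],[0.107,0.05,0.015,2.2],[0.107,0.068,0.015,2.2],[0.107,0.07,0.015,2.2]]
  ]
}}

```text
time: 6.05
tool_pos: [0.4974, -0.1301, 0.1848]
tool_rot: [-1.581, 0.002, -1.581]
contact_force: [-0.4, 0.2, -0.5]
opening: 0.014
```

```bash
cat > look.py <<'E'
import sys
from h import *
t=sys.argv[1]
c=grab('scene','s'+t);d=grab('side','d'+t);w=grab('wrist','w'+t);s=sensors.observe();print({k:np.round(s[k],4) for k in ['time','tool_pos','tool_rot','opening','contact_force','torque']})
cv2.imwrite(f'pics/cs{t}.png',cv2.resize(c['frame'][225:345,240:400,::-1],(800,600),interpolation=cv2.INTER_CUBIC))
cv2.imwrite(f'pics/cd{t}.png',cv2.resize(d['frame'][170:290,225:385,::-1],(800,600),interpolation=cv2.INTER_CUBIC))
E
python3 look.py 5
```

```text
{'time': np.float64(6.2), 'tool_pos': array([ 0.4995, -0.1303,  0.1881]), 'tool_rot': array([-1.5753e+00, -8.0000e-04, -1.5798e+00]), 'opening': np.float64(0.0137), 'contact_force': array([0.5403, 0.5816, 0.9339]), 'torque': array([-0.1062,  0.0328,  0.0288])}
```

View pics/cs5.png

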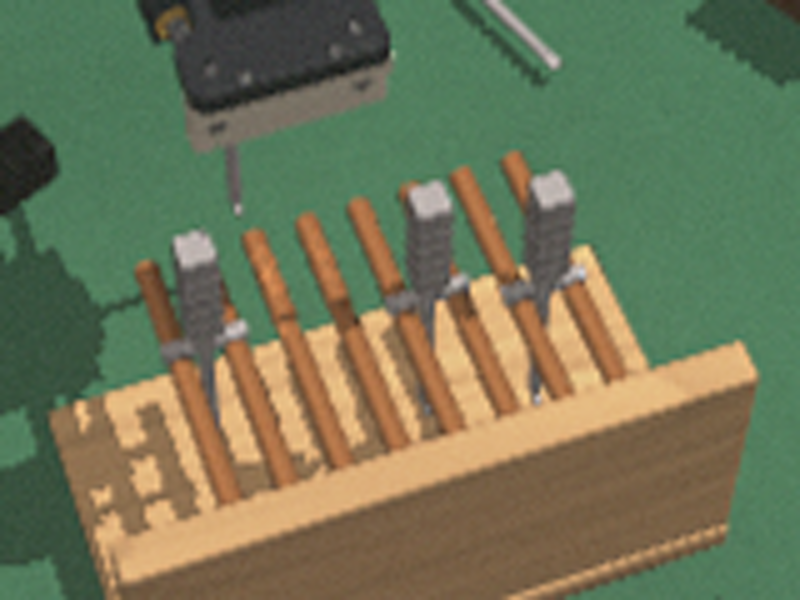

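View pics/cd5.png

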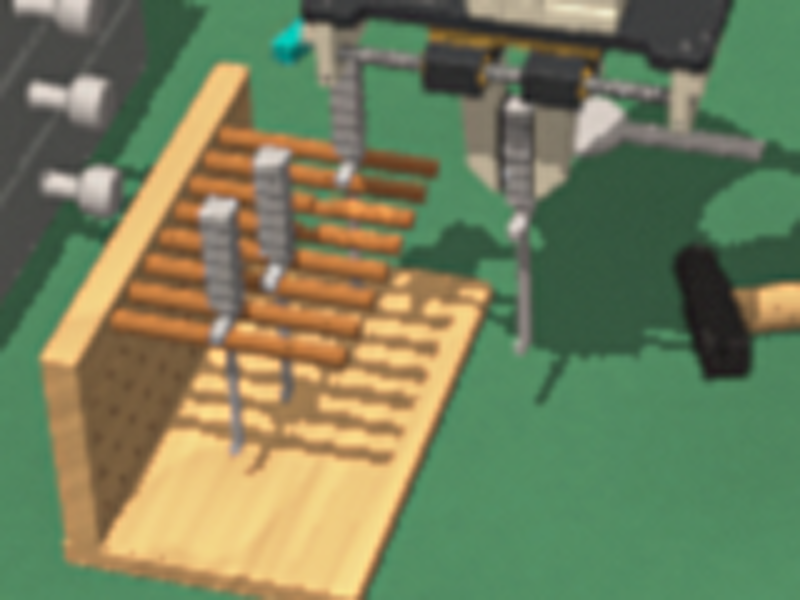

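View pics/w5.png

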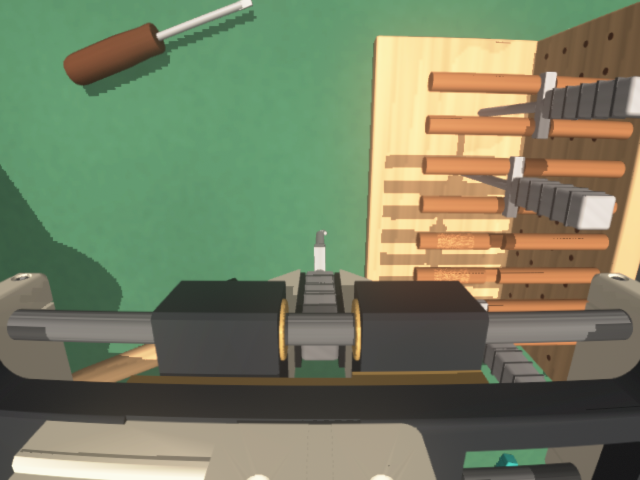

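```bash
python3 - <<'E'
from h import *
c=load('w5')
cv2.imwrite('pics/w5c.png',cv2.resize(c['frame'][200:320,390:610,::-1],(1100*8//11,600*8//11),interpolation=cv2.INTER_CUBIC))
cv2.imwrite('pics/w5h.png',cv2.resize(c['frame'][220:320,270:370,::-1],(600,600),interpolation=cv2.INTER_CUBIC))
E
```

```text
(no output)
```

View pics/w5c.png

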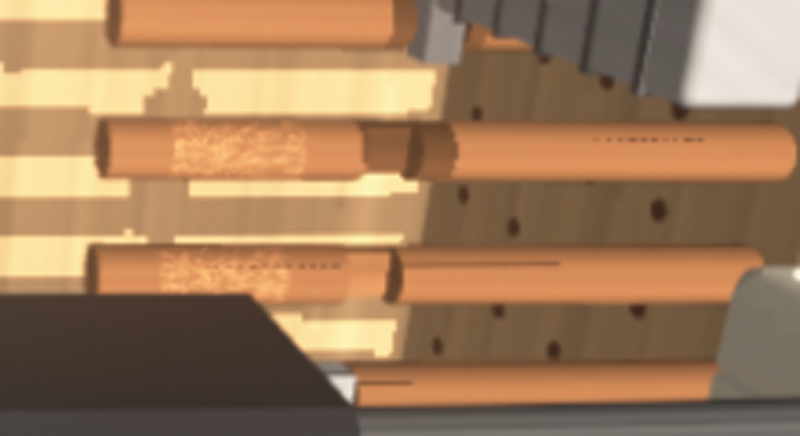

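View pics/w5h.png

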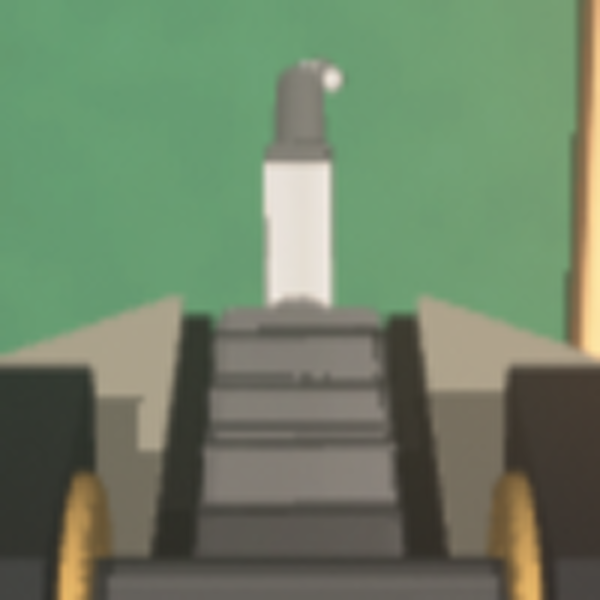

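```bash
python3 - <<'E'
from h import *
c=load('w5');k=800/220
m=lambda x,y:((x+.5)/k-.5+390,(y+.5)/k-.5+200); g=lambda x,y:((x+.5)/6-.5+270,(y+.5)/6-.5+220)
def o(n,u,z): print(n,onz(c,u,z).round(4))
o('A tip',m(100,148),.12);o('B tip',m(90,273),.12)
o('A far',m(700,152),.12);o('B far',m(700,273),.12)
o('A notch front top',m(362,148),.125);o('A floor back',m(405,148),.12);o('A back top',m(420,148),.125)
o('B floor back',m(389,273),.12);o('B back top',m(400,273),.125)
for z in (.141,.145): o('bar end top L',g(264,161),z);o('bar end top R',g(331,161),z)
o('bar bottom L',g(266,305),.145);o('bar bot R',g(331,305),.145)
S=load('s5');D=load('d5');cs=lambda x,y:((x+.5)/5-.5+240,(y+.5)/5-.5+225);cd=lambda x,y:((x+.5)/5-.5+225,(y+.5)/5-.5+170)
print(tri([(S,cs(237,210)),(D,cd(521,348)),(c,g(315,68))]))
print('bar end +y side', onz(D,cd(517,228),.142))
E
```

```text
A tip [ 0.5547 -0.1194  0.12  ]
B tip [ 0.5545 -0.1412  0.12  ]
A far [ 0.6562 -0.1211  0.12  ]
B far [ 0.6608 -0.1429  0.12  ]
A notch front top [ 0.5954 -0.1182  0.125 ]
A floor back [ 0.6051 -0.1199  0.12  ]
A back top [ 0.6049 -0.1183  0.125 ]
B floor back [ 0.6054 -0.1419  0.12  ]
B back top [ 0.6046 -0.1398  0.125 ]
bar end top L [ 0.4944 -0.1156  0.141 ]
bar end top R [ 0.5003 -0.1157  0.141 ]
bar end top L [ 0.4945 -0.1143  0.145 ]
bar end top R [ 0.5002 -0.1144  0.145 ]
bar bottom L [ 0.4945 -0.1276  0.145 ]
bar bot R [ 0.5002 -0.1277  0.145 ]
(array([ 0.49953241, -0.13063657,  0.05894784]), [np.float64(0.0005017574059120425), np.float64(0.0005178926927849641), np.float64(0.0007831540708916773)])
bar end +y side [ 0.49903372 -0.121238    0.142     ]
```

```bash
python3 - <<'E'
from h import *
c=load('w5');D=load('d5');S=load('s5');g=lambda x,y:((x+.5)/6-.5+270,(y+.5)/6-.5+220);cd=lambda x,y:((x+.5)/5-.5+225,(y+.5)/5-.5+170)
cv2.imwrite('pics/d5h.png',cv2.resize(D['frame'][185:250,310:350,::-1],(400,650)[:2],interpolation=cv2.INTER_CUBIC)[:600])
print(tri([(c,g(298,150)),(D,cd(517,229))]))
print([tri([(c,g(298,151)),(D,cd(517,229+e))])[0].round(4) for e in (-3,3)])
E
```

```text
(array([ 0.49714908, -0.11242452,  0.1481938 ]), [np.float64(0.0003218923077246269), np.float64(0.0003218923077245544)])
[array([ 0.4971, -0.1118,  0.1504]), array([ 0.4972, -0.1132,  0.1458])]
```

View pics/d5h.png

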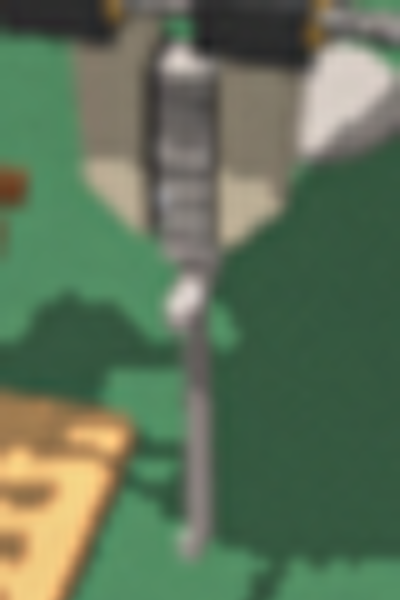

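>>> {"op": "send_rows", "data": {
  "motion": [
    [[0,0,0.01,0],[0,0,0.025,0],[-0.0005,0,0.04,0],[-0.001,0,0.055,0],[-0.001,0,0.068,0],[-0.001,0,0.077,0],[-0.001,0,0.082,0],[-0.001,0,0.082,0]]
  ]
}}

```text
time: 7.0
tool_pos: [0.582, -0.13, 0.1879]
tool_rot: [-1.575, -0.001, -1.579]
contact_force: [0.3, -0.1, -0.3]
opening: 0.0139
```

>>> {"op": "send_rows", "data": {
  "motion": [
    [[0,0.002,0,0],[0,0.005,0,0],[0,0.007,0,0],[0,0.009,0,0],[0,0.01,0,0],[0,0.01,0,0],[0,0.01,0,0]]
  ]
}}

```text
time: 7.7
tool_pos: [0.582, -0.1301, 0.1779]
tool_rot: [-1.575, -0.001, -1.579]
contact_force: [0.5, -0.0, 0.5]
opening: 0.0134
```

```bash
python3 look.py 6; python3 -c "
from h import *
c=load('w6');cv2.imwrite('pics/w6c.png',cv2.resize(c['frame'][180:330,240:440,::-1],(800,600),interpolation=cv2.INTER_CUBIC))"
```

```text
{'time': np.float64(7.85), 'tool_pos': array([ 0.5821, -0.1301,  0.178 ]), 'tool_rot': array([-1.5746e+00, -1.1000e-03, -1.5795e+00]), 'opening': np.float64(0.0141), 'contact_force': array([ 0.0763, -0.4622, -1.3856]), 'torque': array([-0.0827,  0.0805,  0.0548])}
```

View pics/w6c.png

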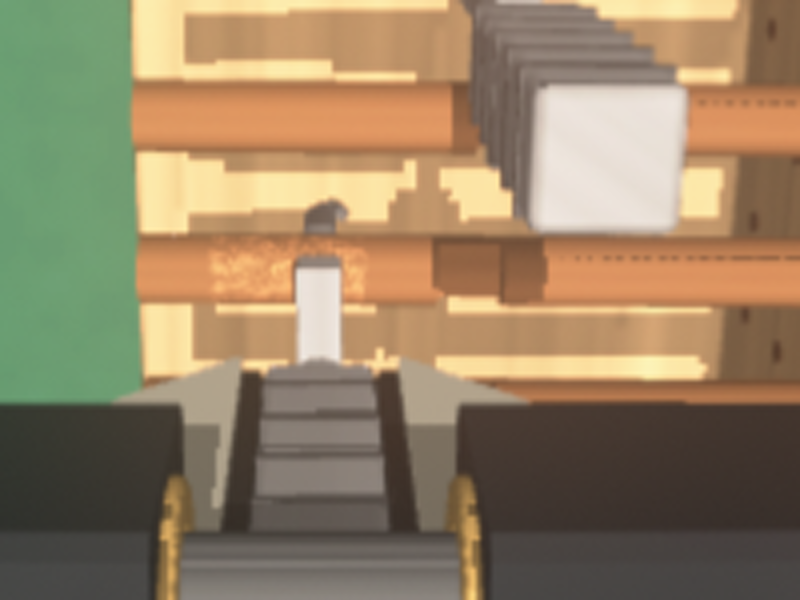

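View pics/cd6.png

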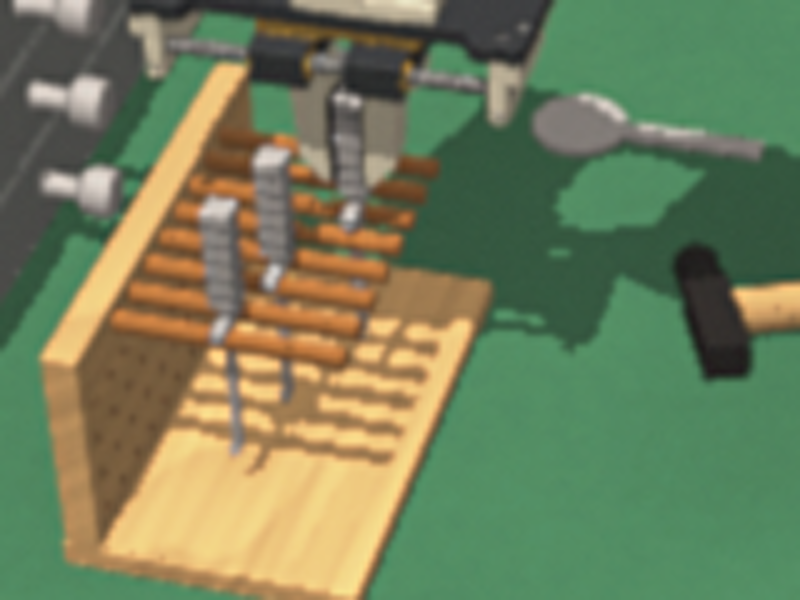

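View pics/cs6.png

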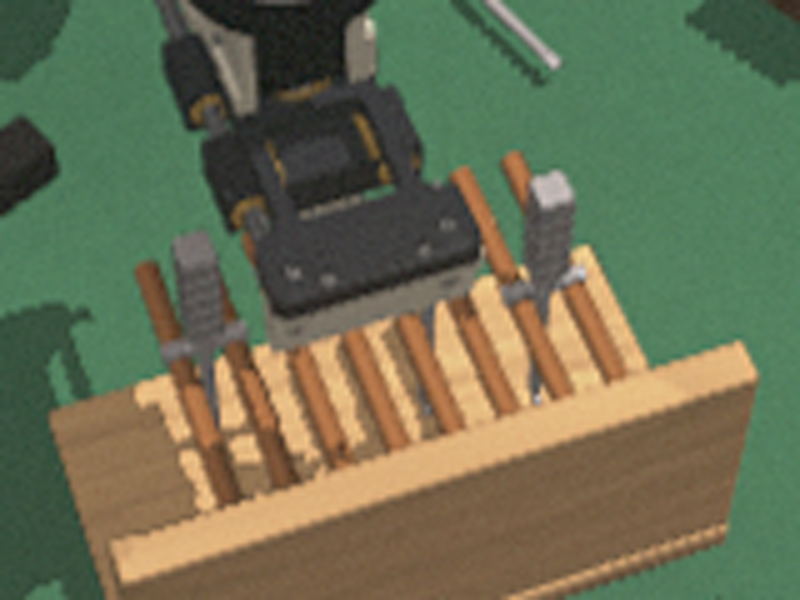

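```bash
python3 - <<'E'
from h import *
c=load('w6');m=lambda x,y:((x+.5)/4-.5+240,(y+.5)/4-.5+180)
def o(n,u,z): print(n,onz(c,u,z).round(4))
o('bar L',m(297,266),.136);o('bar R',m(342,266),.136)
o('A edges',m(300,236),.122);o('A edge lo',m(400,304),.122)
o('A axis',m(390,268),.125)
o('notch front',m(433,268),.125);o('floor back',m(499,268),.12);o('back top?',m(508,268),.125)
o('tip',m(134,268),.12)
o('right end of the shadow',m(546,268),.125)
E
```

```text
bar L [ 0.5779 -0.1139  0.136 ]
bar R [ 0.5836 -0.114   0.136 ]
A edges [ 0.578  -0.1142  0.122 ]
A edge lo [ 0.5919 -0.1243  0.122 ]
A axis [ 0.5903 -0.1179  0.125 ]
notch front [ 0.5962 -0.118   0.125 ]
floor back [ 0.6059 -0.1197  0.12  ]
back top? [ 0.6065 -0.1181  0.125 ]
tip [ 0.5545 -0.1193  0.12  ]
right end of the shadow [ 0.6117 -0.1181  0.125 ]
```

>>> {"op": "send_rows", "data": {
  "motion": [
    [[-0.0007,0.0007,0,0],[-0.0007,0.0014,0,0],[-0.0007,0.002,0,0],[-0.0007,0.002,0,0],[-0.0007,0.002,0,0]]
  ]
}}

```text
time: 8.35
tool_pos: [0.5821, -0.1294, 0.176]
tool_rot: [-1.575, -0.001, -1.579]
contact_force: [-0.1, 0.3, -1.1]
opening: 0.0142
```

>>> {"op": "send_rows", "data": {
  "motion": [
    [[0,0.0005,0,0],[0,0.0005,0,0]]
  ]
}}

```text
time: 8.55
tool_pos: [0.582, -0.1294, 0.1754]
tool_rot: [-1.575, -0.001, -1.579]
contact_force: [0.0, 0.2, -1.2]
opening: 0.0142
```

>>> {"op": "send_rows", "data": {
  "motion": [
    [[0,0.0005,0,0],[0,0.0005,0,0]]
  ]
}}

```text
time: 8.75
tool_pos: [0.582, -0.1294, 0.1748]
tool_rot: [-1.575, -0.001, -1.579]
contact_force: [0.4, 0.6, -1.0]
opening: 0.0138
```

>>> {"op": "send_rows", "data": {
  "motion": [
    [[0,0.0004,0,0],[0,0.0004,0,0]]
  ]
}}

```text
time: 8.95
tool_pos: [0.582, -0.1293, 0.1743]
tool_rot: [-1.575, -0.001, -1.579]
contact_force: [-0.5, -0.5, -1.0]
opening: 0.0137
```

>>> {"op": "send_rows", "data": {
  "motion": [
    [[0,0.0004,0,0],[0,0.0004,0,0]]
  ]
}}

```text
time: 9.15
tool_pos: [0.582, -0.1294, 0.174]
tool_rot: [-1.575, -0.001, -1.579]
contact_force: [0.4, -0.3, -1.2]
opening: 0.0142
```

>>> {"op": "send_rows", "data": {
  "motion": [
    [[0,0.0004,0,0],[0,0.0004,0,0]]
  ]
}}

```text
time: 9.35
tool_pos: [0.582, -0.1294, 0.1739]
tool_rot: [-1.575, -0.001, -1.579]
contact_force: [-0.7, -0.0, 2.7]
opening: 0.0139
```

>>> {"op": "send_rows", "data": {
  "motion": [
    [[0,0.0004,0,0],[0,0.0004,0,0]]
  ]
}}

```text
time: 9.55
tool_pos: [0.582, -0.1294, 0.1739]
tool_rot: [-1.574, -0.001, -1.579]
contact_force: [-1.7, 0.2, 4.0]
opening: 0.014
```

>>> {"op": "send_rows", "data": {
  "motion": [
    [[0,-0.0006,0,0],[0,-0.0006,0.003,0],[0,-0.0006,0.006,0],[0,-0.0006,0.009,0],[0,-0.0006,0.012,0],[0,-0.0006,0.015,0],[0,-0.0006,0.015,0]]
  ]
}}

```text
time: 10.25
tool_pos: [0.5974, -0.1295, 0.1743]
tool_rot: [-1.574, -0.001, -1.579]
contact_force: [-0.6, 0.6, -1.3]
opening: 0.0139
```

>>> {"op": "send_rows", "data": {
  "motion": [
    [[0,0.0004,0,0],[0,0.0004,0,0]]
  ]
}}

```text
time: 10.45
tool_pos: [0.5974, -0.1295, 0.174]
tool_rot: [-1.574, -0.001, -1.579]
contact_force: [0.1, 0.8, -0.4]
opening: 0.0138
```

>>> {"op": "send_rows", "data": {
  "motion": [
    [[0,0.0002,0,0],[0,0.0002,0,0]]
  ]
}}

```text
time: 10.65
tool_pos: [0.5974, -0.1295, 0.1739]
tool_rot: [-1.574, -0.001, -1.579]
contact_force: [-0.4, -0.4, 0.9]
opening: 0.0135
```

>>> {"op": "send_rows", "data": {
  "motion": [
    [[0,0.0001,0.0005,0],[0,0.0001,0.001,0],[0,0.0001,0.001,0]]
  ]
}}

```text
time: 10.95
tool_pos: [0.5983, -0.1295, 0.1739]
tool_rot: [-1.574, -0.001, -1.579]
contact_force: [-0.4, 0.3, 1.2]
opening: 0.0139
```

>>> {"op": "send_rows", "data": {
  "motion": [
    [[0,0.0001,0.0005,0],[0,0.0001,0.001,0],[0,0.0001,0.001,0]]
  ]
}}

```text
time: 11.25
tool_pos: [0.5994, -0.1296, 0.1738]
tool_rot: [-1.574, -0.001, -1.579]
contact_force: [-0.8, -0.5, 1.5]
opening: 0.0141
```

>>> {"op": "send_rows", "data": {
  "motion": [
    [[0,0.0001,0.0005,0],[0,0.0001,0.001,0],[0,0.0001,0.001,0]]
  ]
}}

```text
time: 11.55
tool_pos: [0.6006, -0.1295, 0.1737]
tool_rot: [-1.574, -0.001, -1.579]
contact_force: [-0.5, -0.8, 0.7]
opening: 0.0133
```

>>> {"op": "send_rows", "data": {
  "motion": [
    [[0,0.0001,0.0005,0],[0,0.0001,0.001,0],[0,0.0001,0.001,0]]
  ]
}}

```text
time: 11.85
tool_pos: [0.6017, -0.1295, 0.1733]
tool_rot: [-1.574, -0.001, -1.579]
contact_force: [-0.2, 0.1, -0.5]
opening: 0.0141
```

>>> {"op": "send_rows", "data": {
  "motion": [
    [[0,0.0002,0.0005,0],[0,0.0002,0.0005,0]]
  ]
}}

```text
time: 12.05
tool_pos: [0.6022, -0.1296, 0.1729]
tool_rot: [-1.574, -0.001, -1.579]
contact_force: [0.2, 1.1, -0.7]
opening: 0.0139
```

>>> {"op": "send_rows", "data": {
  "motion": [
    [[0,0.0003,0.0003,0],[0,0.0006,0.0005,0],[0,0.0006,0.0005,0]]
  ]
}}

```text
time: 12.35
tool_pos: [0.6027, -0.1295, 0.1723]
tool_rot: [-1.574, -0.001, -1.579]
contact_force: [-0.6, 0.3, -0.4]
opening: 0.0136
```

>>> {"op": "send_rows", "data": {
  "motion": [
    [[0,0.0003,0,0],[0,0.0006,0,0],[0,0.0006,0,0]]
  ]
}}

```text
time: 12.65
tool_pos: [0.6027, -0.1295, 0.1716]
tool_rot: [-1.574, -0.001, -1.579]
contact_force: [0.7, 0.0, -0.2]
opening: 0.0137
```

>>> {"op": "send_rows", "data": {
  "motion": [
    [[0,0.0003,0,0],[0,0.0006,0,0],[0,0.0006,0,0]]
  ]
}}

```text
time: 12.95
tool_pos: [0.6026, -0.1295, 0.171]
tool_rot: [-1.574, -0.001, -1.579]
contact_force: [-0.2, -0.7, -0.1]
opening: 0.014
```

Dropping in: 2.9 mm below the dowel tops with no load. The floor should be at TCP z of about 0.169.

>>> {"op": "send_rows", "data": {
  "motion": [
    [[0,0.0004,0,0],[0,0.0008,0,0],[0,0.0008,0,0]]
  ]
}}

```text
time: 13.25
tool_pos: [0.6026, -0.1295, 0.1701]
tool_rot: [-1.574, -0.001, -1.579]
contact_force: [-0.6, 0.8, 0.2]
opening: 0.0139
```

>>> {"op": "send_rows", "data": {
  "motion": [
    [[0,0.0003,0,0],[0,0.0005,0,0],[0,0.0005,0,0]]
  ]
}}

```text
time: 13.55
tool_pos: [0.6026, -0.1295, 0.1695]
tool_rot: [-1.574, -0.001, -1.579]
contact_force: [-0.5, 0.5, -1.5]
opening: 0.0137
```

>>> {"op": "send_rows", "data": {
  "motion": [
    [[0,0.0003,0,0],[0,0.0003,0,0]]
  ]
}}

```text
time: 13.75
tool_pos: [0.6026, -0.1294, 0.1692]
tool_rot: [-1.574, -0.001, -1.579]
contact_force: [0.0, 0.9, -0.8]
opening: 0.0142
```

>>> {"op": "send_rows", "data": {
  "motion": [
    [[0,0.0003,0,0],[0,0.0003,0,0]]
  ]
}}

```text
time: 13.95
tool_pos: [0.6026, -0.1295, 0.169]
tool_rot: [-1.574, -0.001, -1.579]
contact_force: [0.5, 0.5, 1.4]
opening: 0.014
```

>>> {"op": "send_rows", "data": {
  "motion": [
    [[0,0.0003,0,0],[0,0.0003,0,0]]
  ]
}}

```text
time: 14.15
tool_pos: [0.6026, -0.1295, 0.169]
tool_rot: [-1.574, -0.001, -1.579]
contact_force: [-1.4, -0.4, 1.5]
opening: 0.0141
```

```bash
python3 look.py 7; python3 -c "
from h import *
c=load('w7');cv2.imwrite('pics/w7c.png',cv2.resize(c['frame'][180:330,240:440,::-1],(800,600),interpolation=cv2.INTER_CUBIC))"
```

```text
{'time': np.float64(14.3), 'tool_pos': array([ 0.6026, -0.1295,  0.169 ]), 'tool_rot': array([-1.5739e+00, -1.2000e-03, -1.5793e+00]), 'opening': np.float64(0.0138), 'contact_force': array([-1.6646,  0.0081,  3.553 ]), 'torque': array([-0.0454,  0.3576,  0.005 ])}
```

View pics/w7c.png

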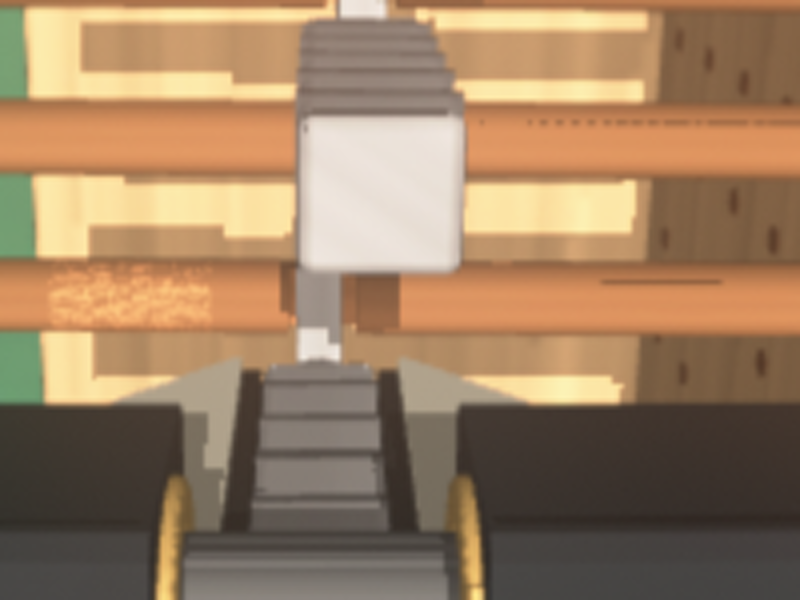

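>>> {"op": "send_rows", "data": {
  "motion": [
    [[0,-0.0002,0,0],[0,-0.0002,0,0],[0,-0.0002,0,0],[0,-0.0002,0,0],[0,-0.0002,0,0],[0,-0.0002,0,0],[0,-0.0002,0,0],[0,-0.0002,0,0]]
  ],
  "gripper": 0.4
}}

```text
time: 15.1
tool_pos: [0.6026, -0.1295, 0.1692]
tool_rot: [-1.574, -0.001, -1.579]
contact_force: [-0.7, 0.5, 0.8]
opening: 0.037
```

```bash
python3 look.py 8; python3 -c "
from h import *
c=load('w8');cv2.imwrite('pics/w8c.png',cv2.resize(c['frame'][180:330,240:440,::-1],(800,600),interpolation=cv2.INTER_CUBIC))"
```

```text
{'time': np.float64(15.25), 'tool_pos': array([ 0.6026, -0.1295,  0.1692]), 'tool_rot': array([-1.5740e+00, -1.2000e-03, -1.5793e+00]), 'opening': np.float64(0.0367), 'contact_force': array([0.9859, 1.0274, 0.217 ]), 'torque': array([-0.0845,  0.0443,  0.0377])}
```

View pics/w8c.png

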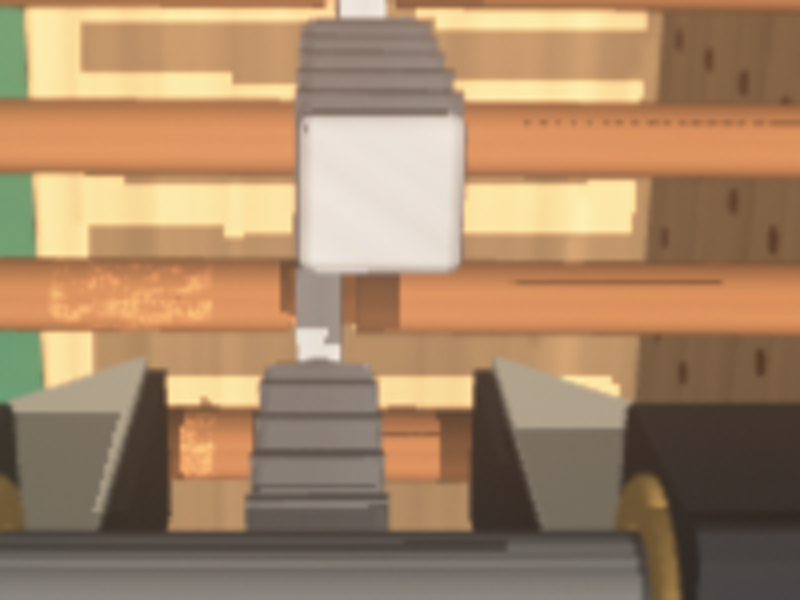

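View pics/cd8.png

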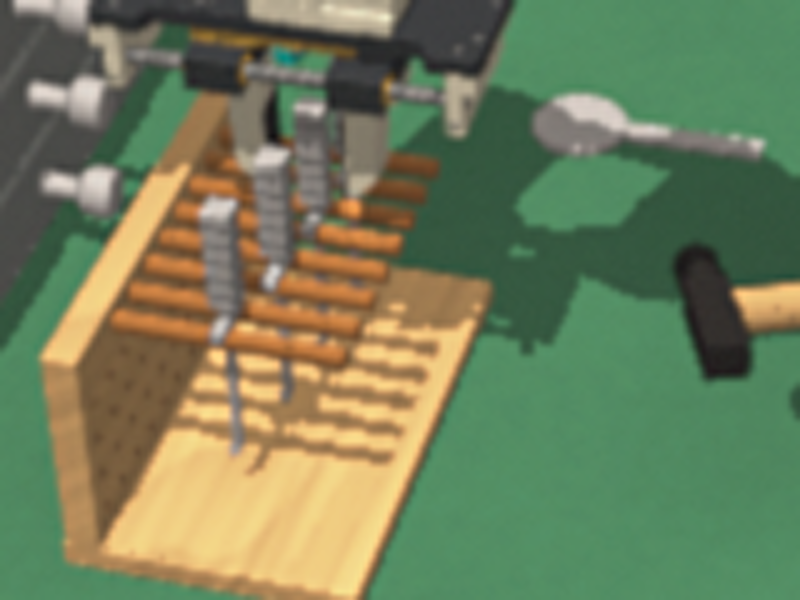

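The fingers are open and clear on both sides. The hook stands upright in the notches, so I'll retreat straight up.

>>> {"op": "send_rows", "data": {
  "motion": [
    [[0,-0.003,0,0],[0,-0.01,0,0],[0,-0.02,0,0],[0,-0.035,0,0],[0,-0.055,0,0],[0,-0.08,0,0],[0,-0.1,0,0],[0,-0.11,0,0]]
  ]
}}

```text
time: 16.05
tool_pos: [0.6036, -0.1295, 0.2823]
tool_rot: [-1.57, -0.003, -1.579]
contact_force: [0.7, 0.4, 0.3]
opening: 0.0366
```

>>> {"op": "send_rows", "data": {
  "motion": [
    [[0,0,-0.02,0],[0,0,-0.05,0],[0,0,-0.08,0],[0,0,-0.11,0],[0,0,-0.14,0],[0,0,-0.15,0],[0,0,-0.15,0],[0,0,-0.15,0]]
  ]
}}

```text
time: 16.85
tool_pos: [0.4545, -0.1285, 0.2825]
tool_rot: [-1.569, -0.003, -1.579]
contact_force: [1.3, 0.1, 0.3]
opening: 0.0368
```

```bash
python3 look.py 9
```

```text
{'time': np.float64(17.0), 'tool_pos': array([ 0.4545, -0.1284,  0.2819]), 'tool_rot': array([-1.5698, -0.0025, -1.5789]), 'opening': np.float64(0.037), 'contact_force': array([-0.755 , -0.4822, -0.0802]), 'torque': array([-0.0484,  0.0491,  0.0043])}
```

View pics/cs9.png

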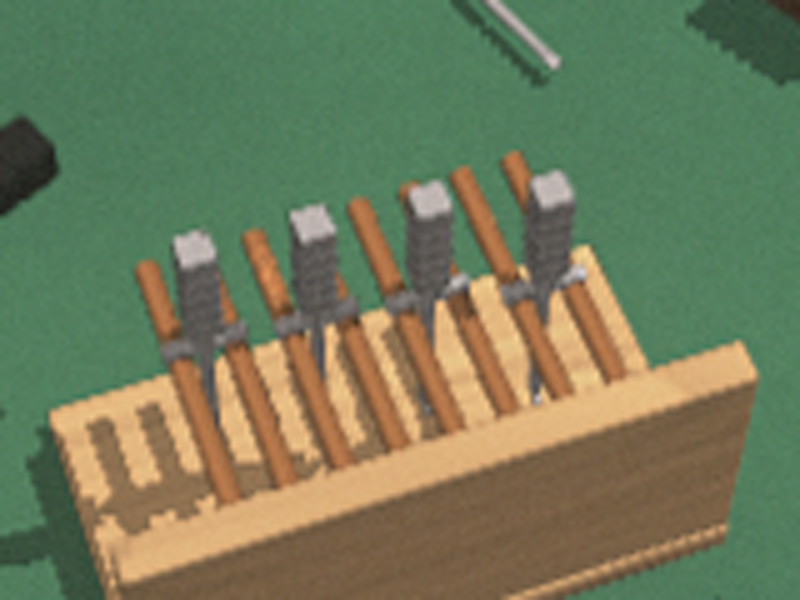

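View pics/cd9.png

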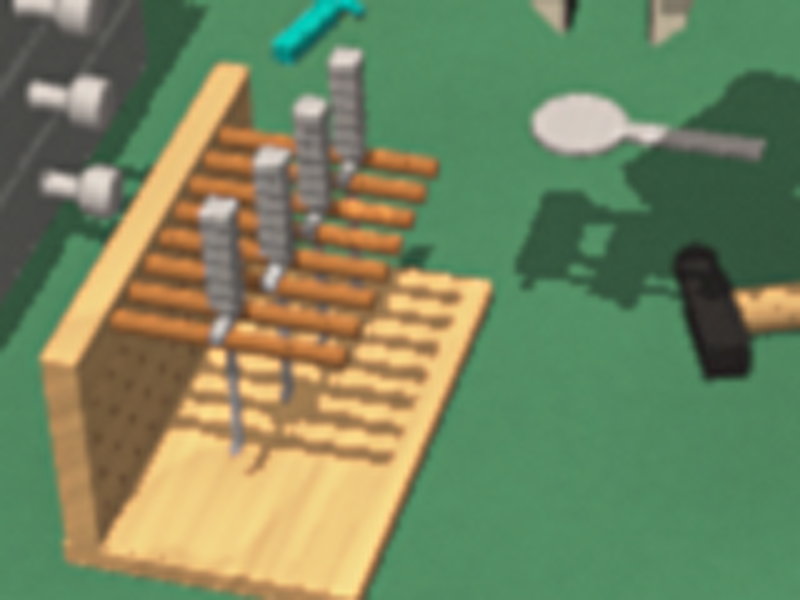

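Both views show four hooks hanging upright and parallel. The new one has its top at scene crop (314,222) and side crop (311,105), and the neighbours are at the same pixels as before. I'll do one numeric check and then hand in.

```bash
python3 - <<'E'
from h import *
S=load('s9');D=load('d9');s=lambda x,y:((x+.5)/5-.5+240,(y+.5)/5-.5+225);d=lambda x,y:((x+.5)/5-.5+225,(y+.5)/5-.5+170)
for p,q in [((196,248),(347,57)),((314,222),(311,106)),((430,198),(272,157)),((551,188),(219,208))]: print(tri([(S,s(*p)),(D,d(*q))])[0].round(4))
from cell import hand_in
print(hand_in())
E
```

```text
[ 0.5981 -0.1735  0.1907]
[ 0.6028 -0.1296  0.1907]
[ 0.6082 -0.086   0.1907]
[ 0.6199 -0.0426  0.1905]
the job is handed in; nothing more can be done
None
```

The spring hook from the block now hangs upright in the empty middle place on the rack, released, and the job is handed in. The clock read 17 s of the 64 s allowed.

- **Seating:** I touched the bar to the dowel tops at about 5 N and slid it back at roughly 2–3 N. It dropped 4.9 mm into the notches, about 46 mm behind the tips. The sensor never read more than 5 N, and the limit is 25 N.
- **Last checks on the hook:** Its grip top measures at (0.603, -0.130, 0.191), the same height as its three neighbours and midway between the two beside it. The pictures show it upright with its bar square across the dowels.
- **Neighbours and table:** The other three hooks measure within about 1 mm of where they were at the start. I saw no sign that I touched anything else on the table, but I did not measure those things again.
- **Disagreement:** The camera views differed by 2–5 mm on the dowel positions. I relied on the wrist view and on touch instead.

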